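# Pop the drip box and trap it

### The arm

A 6-joint arm with a two-finger parallel gripper is mounted at the origin on the work surface. World frame = base frame: x ahead of the robot, y to its left, z up, the work surface at z = 0. Lengths are in m, angles in rad, forces in N, time in s.
With the tool pointing down it reaches from about 0.35 to 0.85 m from the base axis. Payload 8.1 kg.
Tool frame: the origin (TCP) lies between the finger pads; the fingertips stand 11 mm ahead of it and the grasp point (between the pads) lies 8 mm behind it (robot.tips_ahead is the distance from the TCP to the fingertips, in m); z points along the fingers, y is the line along which they close (so a half turn about z gives the same grasp; the last joint's range is limited). The gripper opens to 93 mm and grips with 3 to 60 N. Pads are 15 mm wide; open, the fingers measure 128 mm over their backs; the gripper's body (75 mm by 188 mm) begins 65 mm behind the grasp point.
Start: joints at [-1.222, 0.13, 1.488, -0, 1.523, -0.085], TCP at [0.252, -0.544, 0.23] pointing down, gripper open.
Joint ranges: [-2.96, 2.96], [-0.89, 2.26], [0.02, 2.5], [-1.34, 4.48], [0, 2.73], [-2.66, 2.66]. Speed limits (rad/s): [2.39, 2.39, 2.79, 3.14, 3.14, 3.14].

### API

Orientations are given as a rotation vector (axis times angle).
In Python, from plant import robot gives the robot as it stands. The module is installed in compiled form; this text tells all that it offers.
- The arm moves only by the tool move_arm, never from a script. Its argument "deltas" is one flat list of numbers, 7 for each row, row after row: the shift along the tool's x, y, z in m, then the turn, a rotation vector about the tool's x, y, z in rad, then the opening, from 0 (shut) to 1 (fully open). A call has 1 to 12 rows; each row is the pose to reach, as a shift and turn from the pose commanded when the call began, along the tool's axes at that moment; what a row does not reach only later rows make up. A row lasts 1/8 s, in which the tool goes at most 62.5 mm and 10.7 degrees, less where a joint would pass 70% of its speed; a pose out of reach is approached as far as the arm can. A call with a gripper value outside its range is refused whole. The fingers move at their own pace and stop on an object; "squeeze" is the grip in N (left out, the last holds). Time passes only in rows, so rows that repeat a pose let the fingers close. It gives the time, the measured TCP pose, the force, the opening and the grip force at its end, in the units of the state.
- robot.read_state(): the state, without advancing time (a new reading comes with each control period).
- robot.read_camera(name): name is "scene" or "top" or "wrist"; returns (picture, depth): 420x560x3 uint8, red, green, blue; 420x560 float32, m along the optical axis (not along the pixel's ray), 0 where there is no reading.
- robot.camera_model(name): a dict with "K" (3x3 intrinsics, pixels), "R" (3x3) and "t" (3): a world point X has camera coordinates R X + t; the wrist camera has in their place "tool_from_camera" (4x4, takes a point from camera to tool coordinates, whose origin is the TCP and whose axes are the flange's). Camera axes: x right, y down, z forward; pixel columns grow to the right and rows downward; lengths in m; the calibration is good to about 2 mm. A picture is of the moment at which its call begins: read the wrist's pose just before it. camera_model takes no time and is no camera call.
- robot.close_job(): hands the job in; it is judged then, once.
Trained networks look in the newest picture that a camera, given by its name, has taken for a name from the list of things; names that differ only in an ending like _2 or _b are one class to them, and where a whole thing is asked for, a point or a joint stands for the part that bears it (a point fixed in the world has none). Each returns a list of dicts, best first, with "confidence" (0 to 1); they miss things now and then, are a little off and sometimes report something else, mostly with a low value. They report only what shows in the picture. A call takes as long as a camera call. They do not tell look-alikes from the thing itself.
- robot.recognise(camera, label): "uv" ([column, row] in pixels, amid what is visible of it).
The state is a dict: "t": time; "q": joint angles; "dq": joint speeds; "joint_torque": joint torques, N m; "tool_pos": TCP position; "orientation": TCP orientation; "force": force on the tool from outside, world axes, zero at the start; "wrist_torque": the same for the moment, N m; "opening": finger opening in m; "gripper_force": force on a finger pad.
Only numpy, scipy, OpenCV 4.12 (cv2) and the standard library are available. Lean on these libraries where they do the work, as an engineer would, in place of code of your own. Each camera call takes 0.05 s, during which the arm holds its last target. There are 200 camera calls.

### The job

Press the latch pad beside the drip box all the way down, so that the spring pushes the box out of the end of the drying rack, and trap it with the other finger against its front face before it slides away: it must come out at least 15 mm, but never more than half its length. Push only, with the fingers - do not pinch, lift or tip the box, press gently, and leave the dishes, jar and bottles undisturbed. The program finishes while still holding: the finger stays against the front of the box and keeps it standing still there.

Things in the scene. Friction and masses are not known exactly. Their poses are not given: they have to be found in the camera images.
- rack: Black steel wire drying rack fixed on a teak board (500 x 260 mm, 16 mm thick). Origin: on the table below the middle of the latched drip box's front face. z up; -x is the way the box slides out. Board: x -120 to 380, y -130 to 130 mm. Wire floor starts at x = 85 mm, 104 mm above the table, dishes on it to 245 mm. At x under 80 mm all fixed parts but latch pad and box are below 40 mm.
- drip_box: Closed white plastic drip box, loose in its channel: 130 mm along x (slide direction), 90 along y, 50 high, 0.25 kg. Origin: centre of its underside, 28 mm above the table; axes as the rack's. Latched, it fills x = 0 to 130 mm in the rack's frame, rear half under the rack. Once freed, a damped spring plunger (about 4 N) pushes it out at 10 to 22 mm/s, 100 mm in all unless stopped.
- box_front (a point): Middle of the top edge of the drip box's front face, 78 mm above the table; its x in the rack's frame is 0 when latched and goes negative as the box comes out.
- channel_end (a point): Open end of the channel the box slides along: middle of its floor, 27.5 mm above the table, 112 mm out from the latched box front (x = -112 mm in the rack frame). Side lips at y = -49 and +49 mm reach 38 mm above the table.
- latch_pad (a point): Centre of the top of the latch's flat steel thumb pad beside the box's front end, at x = 2, y = -73 mm in the rack's frame. Pad 40 mm (x) by 30 mm (y), its top 62 mm above the table as latched, 50 mm pressed fully down. A tongue on it crosses the front of the box low down (under 40 mm) and drops into the channel floor with the pad.
- latch (a joint): Travel of the latch pad: 0 as latched, 0.012 m pressed fully down (the box is freed at about 0.009). Takes about 3 to 6 N, and it stays down where it is left.
- bowl: Glazed brown bowl, 116 mm wide, 55 mm high, standing on the rack; origin centre of underside. Not to be disturbed.
- cup: Pink plastic cup, 72 mm wide, 85 mm high, standing on the rack; origin centre of underside. Not to be disturbed.
- plate_a: Glass dessert plate, 136 mm across, on edge in a slot of the rack; origin at its lowest point. Not to be disturbed.
- plate_b: A second like glass dessert plate in the next slot; origin at its lowest point. Not to be disturbed.
- jar: Small glass jar with a steel cap, 48 mm wide, 65 mm high, standing on the board on the other side of the channel from the latch; origin centre of underside. Not to be disturbed.
- dish: Small white sauce dish, 60 mm wide, 18 mm high, on the board some 90 mm behind the latch pad; origin centre of underside. Not to be disturbed.
- sauce_bottle: Brown glass sauce bottle, 60 mm wide, 210 mm high, on the table to the right; origin centre of underside. Not to be disturbed.
- soap_bottle: White plastic bottle, 68 mm wide, 180 mm high, on the table to the right; origin centre of underside. Not to be disturbed.
Not all that is in view belongs to the job. What is shaped like the drip_box but red or turquoise is not meant.

How it is judged:
By the outcome, as a careful person would: the job done as asked, in the order asked, and still so for the second after the job is handed in, while the arm keeps its last pose, push and grip.
It also fails if it takes over 40 s, if anything falls off the work surface, if the arm or the gripper's body presses on something with over 40 N, if the wrist force passes 120 N, or if a joint passes its speed limit or range.

## Working session

There is one attempt and no reset: what is moved stays moved. The work goes in short steps, Python scripts to look and compute and a tool call to move; the robot and the scene stay as the last step left them, time stands still between calls to the robot, and variables do not carry over. Pictures are saved under pics/ and viewed, at most 10 in all, crops included, and the job is handed in when it is done.

Besides the shell and the picture viewer there is one more tool, called after "Call:" by a JSON object that holds its "fn" and its "kwargs". move_arm: Moves the arm, as the interface text tells. Its arguments: {"type":"object","properties":{"deltas":{"type":"array","items":{"type":"number"}},"squeeze":{"type":"number"}},"required":["deltas"]}

```bash
mkdir -p pics
cat > h.py <<'E'
import numpy as np, cv2
from plant import robot
def world(cam,uv,d,r=2):
    m=robot.camera_model(cam);u,v=[int(round(a)) for a in uv]
    p=d[max(0,v-r):v+r+1,max(0,u-r):u+r+1];p=p[p>0];z=np.median(p)
    c=np.linalg.inv(m["K"])@[uv[0],uv[1],1]*z
    return m["R"].T@(c-m["t"])
E
python3 - <<'E'
from h import *
for n in ("scene","top"):
    p,d=robot.read_camera(n);cv2.imwrite(f"pics/{n}1.png",p[:,:,::-1]);np.save(n+"_d.npy",d);np.save(n+"_p.npy",p)
    for l in ("drip_box","latch_pad","jar","dish","rack"):
        for r in robot.recognise(n,l)[:3]:
            print(n,l,np.round(r["uv"]),round(r["confidence"],2),world(n,r["uv"],d).round(3))
s=robot.read_state();print(s["t"],s["tool_pos"],s["orientation"],s["opening"],s["force"])
E
```

```text
scene drip_box [284. 224.] 0.94 [ 0.58  -0.064  0.078]
scene drip_box [200. 207.] 0.9 [ 0.751 -0.294  0.05 ]
scene drip_box [212. 256.] 0.77 [ 0.811 -0.092  0.052]
scene latch_pad [262. 227.] 0.53 [ 0.633 -0.101  0.063]
scene jar [298. 196.] 0.68 [ 0.47  -0.148  0.075]
scene dish [266. 259.] 0.69 [ 0.676 -0.013  0.031]
scene rack [300. 291.] 0.89 [0.651 0.124 0.017]
top drip_box [305. 132.] 0.73 [ 0.809 -0.113  0.051]
top drip_box [386. 157.] 0.72 [ 0.752 -0.31   0.051]
top drip_box [274. 225.] 0.69 [ 0.578 -0.043  0.079]
top latch_pad [298. 201.] 0.54 [ 0.639 -0.1    0.063]
top jar [323. 276.] 0.8 [ 0.463 -0.16   0.082]
top dish [258. 187.] 0.78 [ 0.674 -0.     0.023]
top rack [260. 227.] 0.59 [ 0.573 -0.012  0.104]
0.6 [ 0.25220859 -0.54443816  0.22966267] [3.06795794e+00 6.75964064e-01 2.65423570e-05] 0.09308271308028397 [ 0.36680401  0.47424602 -0.88922836]
```

View pics/scene1.png

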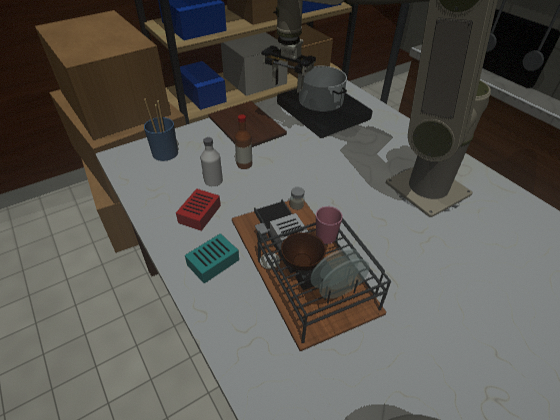

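View pics/top1.png

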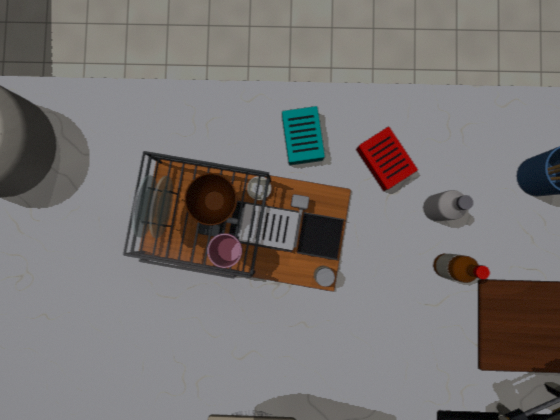

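The drip box is the white slotted one at (270,228) in the top view. The latch pad is at (300,201), the jar at (325,276), and the red and turquoise boxes are decoys. Next I fit the rack pose.

```bash
cat >> h.py <<'E'
def cloud(cam,d):
    m=robot.camera_model(cam);v,u=np.mgrid[:420,:560]
    c=np.stack([u,v,np.ones_like(u)],-1)@np.linalg.inv(m["K"]).T*d[...,None]
    if "R" in m: return (c-m["t"])@m["R"]
    from scipy.spatial.transform import Rotation as Rt
    s=robot.read_state();T=m["tool_from_camera"]
    return (c@T[:3,:3].T+T[:3,3])@Rt.from_rotvec(s["orientation"]).as_matrix().T+s["tool_pos"]
def rect(P,mask):
    q=(P[mask][:,:2]*1000).astype(np.float32);return cv2.minAreaRect(q),len(q)
def blob(mask,P,near):
    n,l,st,ce=cv2.connectedComponentsWithStats(mask.astype(np.uint8))
    u,v=[int(round(a)) for a in near];k=l[v,u]
    return l==k if k else None
def fit(P,p):
    """pad centroid & box top edges by height masks"""
    Z=P[...,2];g=p.astype(int)
    near=(abs(P[...,0]-.6)<.2)&(abs(P[...,1]+.05)<.2)
    return near,Z,g
E
python3 - <<'E'
from h import *
p=np.load("top_p.npy");d=np.load("top_d.npy");P=cloud("top",d);near,Z,g=fit(P,p)
sp=g.max(-1)-g.min(-1)
board=near&(Z>.008)&(Z<.024)&(g[...,0]-g[...,2]>40)
print("board",rect(P,cv2.morphologyEx(board.astype(np.uint8),cv2.MORPH_OPEN,np.ones((3,3))).astype(bool)))
pad=near&(abs(Z-.062)<.006)&(np.hypot(P[...,0]-.639,P[...,1]+.1)<.04)
print("pad",rect(P,pad),P[pad].mean(0))
box=near&(abs(Z-.078)<.006)&(np.hypot(P[...,0]-.578,P[...,1]+.06)<.07)&(sp<30)
print("box",rect(P,box),P[box].mean(0))
print(cv2.boxPoints(rect(P,box)[0]))
E
```

```text
board (((576.2737426757812, -23.122833251953125), (382.0480041503906, 258.1234130859375), 81.47660827636719), 5206)
pad (((637.6867065429688, -104.71660614013672), (39.84550476074219, 29.710512161254883), 81.35478973388672), 207) [ 0.63755249 -0.10476433  0.06245589]
box (((572.958984375, -44.5841064453125), (104.09138488769531, 89.82281494140625), 81.52530670166016), 1494) [ 0.57288017 -0.04914541  0.07866858]
[[ 5.2086786e+02 -8.9442802e+01]
 [ 6.0970990e+02 -1.0268022e+02]
 [ 6.2505011e+02  2.7458954e-01]
 [ 5.3620807e+02  1.3512009e+01]]
```

Call:
{"fn": "move_arm", "kwargs": {"deltas": [0,0,-0.06,0,0,0,0.706,0,0,-0.12,0,0,0,0.706,0.049,-0.024,-0.12,0,0,-0.146,0.706,0.098,-0.047,-0.12,0,0,-0.293,0.706,0.147,-0.071,-0.12,0,0,-0.439,0.706,0.196,-0.095,-0.12,0,0,-0.585,0.706,0.245,-0.118,-0.12,0,0,-0.731,0.706,0.295,-0.142,-0.12,0,0,-0.878,0.706,0.344,-0.166,-0.12,0,0,-1.024,0.706,0.393,-0.189,-0.12,0,0,-1.17,0.706,0.442,-0.213,-0.12,0,0,-1.317,0.706,0.491,-0.2365,-0.12,0,0,-1.463,0.706], "squeeze": 20}}

```text
t: 2.1
tool_pos: [0.5993, -0.1219, 0.3498]
orientation: [1.825, 2.557, 0.0]
force: [0.5, -2.3, 0.4]
opening: 0.0657
gripper_force: 0.0
```

Run:
```python
from h import *
s=robot.read_state();print(s["t"],s["tool_pos"],s["orientation"],s["opening"],s["q"],s["dq"].round(3) if hasattr(s["dq"],"round") else s["dq"])
p,d=robot.read_camera("wrist");cv2.imwrite("pics/w1.png",p[:,:,::-1]);P=cloud("wrist",d)
print(robot.camera_model("wrist")["tool_from_camera"].round(3))
near,Z,g=fit(P,p);sp=g.max(-1)-g.min(-1)
pad=near&(abs(Z-.062)<.006)&(np.hypot(P[...,0]-.638,P[...,1]+.105)<.035)
box=near&(abs(Z-.078)<.006)&(np.hypot(P[...,0]-.573,P[...,1]+.045)<.08)&(sp<30)
for n,m in(("pad",pad),("box",box)):
    r=rect(P,m);print(n,r,cv2.boxPoints(r[0]).round().tolist()) if m.any() else print(n,"none")
print("highest near x<80",np.nanmax(Z[near&(d>0)]))
```

```text
2.1 [ 0.59928842 -0.12188891  0.34984243] [1.82495946e+00 2.55654429e+00 1.18915439e-04] 0.06569229458508997 [-2.84412996e-01  1.45153267e-01  1.25552173e+00 -9.80816458e-05
  1.74041050e+00 -6.15319458e-01] [ 0.675  0.524 -0.564 -0.002  0.037 -0.486]
[[ 0.    -0.964 -0.265  0.072]
 [ 1.     0.    -0.001  0.   ]
 [ 0.001 -0.265  0.964 -0.155]
 [ 0.     0.     0.     1.   ]]
pad (((640.4794921875, -97.5550765991211), (39.67344284057617, 30.73447036743164), 81.71815490722656), 803) [[622.0, -115.0], [653.0, -119.0], [659.0, -80.0], [628.0, -76.0]]
box (((576.4549560546875, -28.110595703125), (125.23587799072266, 90.12411499023438), 82.22716522216797), 8189) [[523.0, -84.0], [613.0, -96.0], [630.0, 28.0], [540.0, 40.0]]
highest near x<80 0.4531686262954144
```

View pics/w1.png

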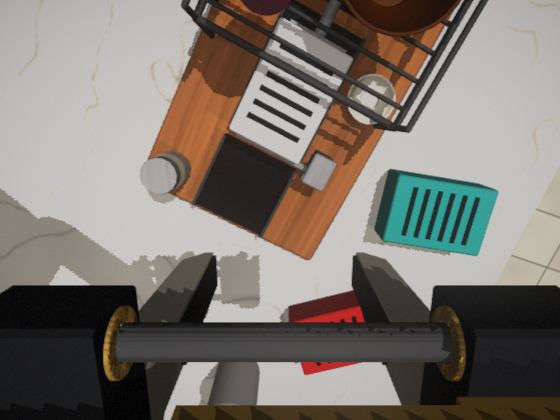

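The image shows the box front edge from (232,130) to (300,165), the pad at (318,170), the jar at (163,173), and the right finger on the pad side as planned. The arm was still settling when this was taken, so I'll measure again at rest.

```bash
cat > m.py <<'E'
from h import *
from scipy.spatial.transform import Rotation as Rt
s=robot.read_state();print(s["t"],s["tool_pos"].round(4),s["orientation"].round(4),s["opening"],s["force"].round(2),abs(s["dq"]).max().round(3))
p,d=robot.read_camera("wrist");P=cloud("wrist",d)
near,Z,g=fit(P,p);sp=g.max(-1)-g.min(-1)
pad=near&(Z<.068)&(Z>.044)&(np.hypot(P[...,0]-.638,P[...,1]+.103)<.035)&(sp<40)
box=near&(abs(Z-.078)<.006)&(np.hypot(P[...,0]-.573,P[...,1]+.05)<.09)&(sp<30)
for n,m in(("pad",pad),("box",box)):
    r=rect(P,m);print(n,r,cv2.boxPoints(r[0]).round(1).tolist(),Z[m].mean()) if m.any() else print(n,"none")
E
python3 m.py; sleep 0; python3 m.py
python3 - <<'E'
from h import *
d=np.load("top_d.npy");P=cloud("top",d)
ex=np.array([.148,.989]);ey=np.array([-.989,.148]);r=(P[...,:2]-[.5652,-.096])
X=r@ex;Y=r@ey;Z=P[...,2]
for a in range(40,140,10):
    m=(X>a/1e3)&(X<a/1e3+.01)&(abs(Y)<.15)&(d>0);print(a,Z[m].max().round(3))
E
```

```text
2.15 [ 0.602  -0.1163  0.3489] [-1.8098 -2.5668 -0.0053] 0.0654134317639799 [-1.14  2.86 -0.49] 0.084
pad (((635.1860961914062, -107.87105560302734), (40.14171600341797, 30.007211685180664), 80.83765411376953), 800) [[617.2000122070312, -125.30000305175781], [646.7999877929688, -130.10000610351562], [653.2000122070312, -90.4000015258789], [623.5999755859375, -85.69999694824219]] 0.0615571224473741
box (((573.6267700195312, -34.5928955078125), (130.0238494873047, 90.21377563476562), 81.19425201416016), 8858) [[519.0999755859375, -91.9000015258789], [608.2000122070312, -105.69999694824219], [628.2000122070312, 22.700000762939453], [539.0, 36.599998474121094]] 0.07804818004409995
2.2 [ 0.6005 -0.1189  0.3488] [-1.8191e+00 -2.5598e+00 -2.2000e-03] 0.06560627111119689 [ 0.37  1.02 -0.59] 0.069
pad (((635.6893920898438, -107.29356384277344), (39.918304443359375, 30.163114547729492), 81.59883880615234), 806) [[617.9000244140625, -124.80000305175781], [647.7000122070312, -129.1999969482422], [653.5, -89.80000305175781], [623.7000122070312, -85.30000305175781]] 0.06180061493605053
box (((574.046142578125, -34.30951690673828), (130.02737426757812, 90.11309814453125), 81.36369323730469), 8891) [[519.7000122070312, -91.80000305175781], [608.7999877929688, -105.4000015258789], [628.4000244140625, 23.200000762939453], [539.2999877929688, 36.70000076293945]] 0.07827878934216327
40 0.084
50 0.083
60 0.083
70 0.085
80 0.152
90 0.153
100 0.193
110 0.192
120 0.192
130 0.193
```

Call:
{"fn": "move_arm", "kwargs": {"deltas": [0,0,0.05,0,0,0,0.706,0,0,0.1,0,0,0,0.706,0,0,0.15,0,0,0,0.706,0,0,0.2,0,0,0,0.706,0,0,0.235,0,0,0,0.706,0,0,0.255,0,0,0,0.706,0,0,0.262,0,0,0,0.706,0,0,0.262,0,0,0,0.706,0,0,0.262,0,0,0,0.706,0,0,0.262,0,0,0,0.706]}}

```text
t: 3.5
tool_pos: [0.5993, -0.1237, 0.0891]
orientation: [1.83, 2.551, 0.001]
force: [0.1, 0.8, -0.3]
opening: 0.0655
gripper_force: 0.0
```

```bash
cat > k.py <<'E'
from h import *
from scipy.spatial.transform import Rotation as Rt
s=robot.read_state();p,d=robot.read_camera("top");P=cloud("top",d);w,_=robot.read_camera("wrist")
import sys;cv2.imwrite(f"pics/{sys.argv[1]}.png",np.hstack([cv2.resize(p[130:300,200:400,::-1],(400,340)),cv2.resize(w[:,:,::-1],(400,340))]))
ex=np.array([.148,.989]);ey=np.array([-.989,.148]);O=np.array([.5648,-.097])
R=Rt.from_rotvec(s["orientation"]).as_matrix();tip=s["tool_pos"]+R[:,2]*.011
off=R[:,1]*(s["opening"]/2+.00875)
print("t",s["t"],"pos",s["tool_pos"].round(4),"F",s["force"].round(2),"open",s["opening"],"z",R[:,2].round(3))
for n,q in(("pad finger",tip+off),("front finger",tip-off)):
    r=q[:2]-O;print(n,"rack mm",(1e3*np.array([r@ex,r@ey,q[2]])).round(1))
r=P[...,:2]-O;X=r@ex;Y=r@ey;Z=P[...,2]
m=(abs(Z-.078)<.005)&(abs(Y-.02)<.02)&(X<.08)&(X>-.12)&(p.min(-1)>60);print("box front x mm",(1e3*np.percentile(X[m],1)).round(1),m.sum())
E
python3 k.py k1
```

```text
t 3.5 pos [ 0.5993 -0.1237  0.0891] F [ 0.1   0.83 -0.34] open 0.06552929359157161 z [ 0.002 -0.001 -1.   ]
pad finger rack mm [ -2.3 -75.   78.2]
front finger rack mm [-40.3  -1.1  78. ]
box front x mm 1.5 272
```

View pics/k1.png

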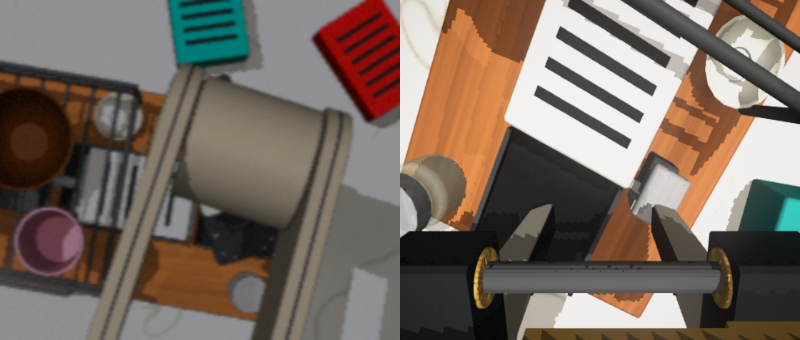

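The left crop shows the box still latched. In the right crop the right finger is over the pad and the left finger is in front of the box, clear of it. Next I press.

Call:
{"fn": "move_arm", "kwargs": {"deltas": [0,0,0.01,0,0,0,0.706,0,0,0.015,0,0,0,0.706,0,0,0.018,0,0,0,0.706,0,0,0.021,0,0,0,0.706,0,0,0.024,0,0,0,0.706,0,0,0.026,0,0,0,0.706,0,0,0.028,0,0,0,0.706,0,0,0.028,0,0,0,0.706,0,0,0.028,0,0,0,0.706]}}

```text
t: 4.72
tool_pos: [0.5985, -0.1234, 0.0609]
orientation: [1.831, 2.552, 0.0]
force: [-6.5, 1.0, 11.7]
opening: 0.0657
gripper_force: 5.5
```

```bash
python3 k.py k2
```

```text
t 4.725 pos [ 0.5985 -0.1234  0.0609] F [-6.52  0.96 11.69] open 0.06574132751647067 z [ 0. -0. -1.]
pad finger rack mm [ -2.1 -74.3  49.9]
front finger rack mm [-40.2  -0.3  49.9]
box front x mm -6.8 348
```

View pics/k2.png

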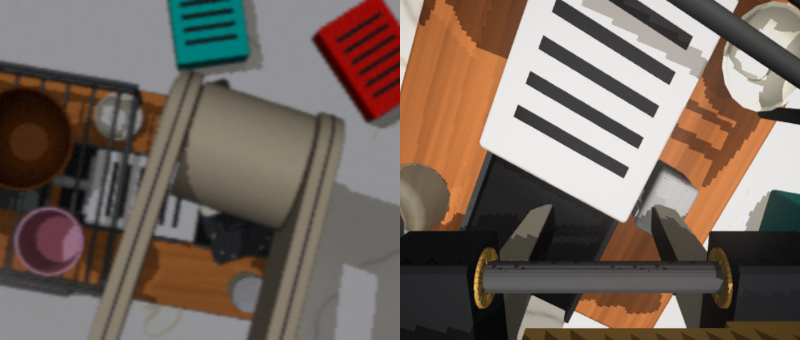

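The box is sliding out, the pad is at its bottom (tip at 50 mm, 12 N), and the front finger is waiting. I'll hold and let the box arrive.

Call:
{"fn": "move_arm", "kwargs": {"deltas": [0,0,0,0,0,0,0.706,0,0,0,0,0,0,0.706,0,0,0,0,0,0,0.706,0,0,0,0,0,0,0.706,0,0,0,0,0,0,0.706,0,0,0,0,0,0,0.706,0,0,0,0,0,0,0.706,0,0,0,0,0,0,0.706,0,0,0,0,0,0,0.706,0,0,0,0,0,0,0.706,0,0,0,0,0,0,0.706,0,0,0,0,0,0,0.706]}}

```text
t: 6.32
tool_pos: [0.5986, -0.1236, 0.0609]
orientation: [1.831, 2.552, 0.0]
force: [-7.0, 2.2, 10.8]
opening: 0.0657
gripper_force: 6.7
```

Call:
{"fn": "move_arm", "kwargs": {"deltas": [0,0,0,0,0,0,0.706,0,0,0,0,0,0,0.706,0,0,0,0,0,0,0.706,0,0,0,0,0,0,0.706,0,0,0,0,0,0,0.706,0,0,0,0,0,0,0.706,0,0,0,0,0,0,0.706,0,0,0,0,0,0,0.706,0,0,0,0,0,0,0.706,0,0,0,0,0,0,0.706,0,0,0,0,0,0,0.706,0,0,0,0,0,0,0.706]}}

```text
t: 7.82
tool_pos: [0.5985, -0.1236, 0.0609]
orientation: [1.831, 2.552, 0.0]
force: [-6.5, 0.7, 11.2]
opening: 0.0655
gripper_force: 6.7
```

```bash
python3 k.py k3; python3 m.py
```

```text
t 7.825 pos [ 0.5985 -0.1236  0.0609] F [-6.51  0.69 11.15] open 0.06553479765811068 z [ 0. -0. -1.]
pad finger rack mm [ -2.3 -74.2  49.9]
front finger rack mm [-40.3  -0.4  49.9]
box front x mm -24.4 356
7.925 [ 0.5985 -0.1236  0.0609] [1.8308e+00 2.5523e+00 1.0000e-04] 0.06594586684698338 [-6.71  1.61 11.75] 0.001
pad (((636.8179321289062, -104.73784637451172), (40.556922912597656, 29.576021194458008), 79.74842071533203), 3909) [[618.7000122070312, -122.0999984741211], [647.7999877929688, -127.30000305175781], [655.0, -87.4000015258789], [625.9000244140625, -82.19999694824219]] 0.051417449936438465
box (((572.227783203125, -77.19804382324219), (124.38835144042969, 121.23905944824219), 11.984983444213867), 72209) [[498.79998779296875, -30.799999237060547], [524.0, -149.39999389648438], [645.7000122070312, -123.5999984741211], [620.5, -5.0]] 0.078381682059761
```

View pics/k3.png

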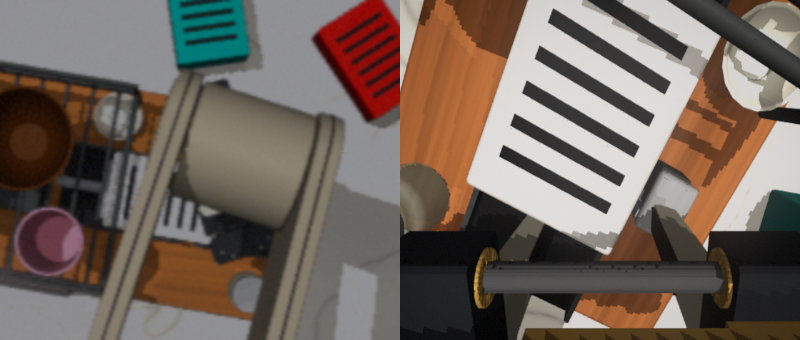

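The box is out by about 25 to 30 mm with the front finger at its face. I'll check that it's really standing still.

```bash
cat > f.py <<'E'
from h import *
ex=np.array([.148,.989]);ey=np.array([-.989,.148]);O=np.array([.5648,-.097])
s=robot.read_state();p,d=robot.read_camera("wrist");P=cloud("wrist",d)
r=P[...,:2]-O;X=r@ex;Y=r@ey;Z=P[...,2]
out=[]
for a in(-.035,-.025,.02,.03,.04):
    m=(abs(Z-.078)<.003)&(abs(Y-a)<.003)&(X<.08)&(p.min(-1)>120);out.append((round(a*1e3),(X[m].min()*1e3).round(1) if m.any() else None))
print(s["t"],s["force"].round(2),out)
E
python3 f.py
```

```text
7.975 [-6.92  0.73 10.49] [(-35, np.float64(-29.0)), (-25, np.float64(-28.1)), (20, np.float64(-29.1)), (30, np.float64(-29.4)), (40, np.float64(-29.5))]
```

Call:
{"fn": "move_arm", "kwargs": {"deltas": [0,0,0,0,0,0,0.706,0,0,0,0,0,0,0.706,0,0,0,0,0,0,0.706,0,0,0,0,0,0,0.706,0,0,0,0,0,0,0.706,0,0,0,0,0,0,0.706,0,0,0,0,0,0,0.706,0,0,0,0,0,0,0.706]}}

```text
t: 9.02
tool_pos: [0.5985, -0.1236, 0.0609]
orientation: [1.831, 2.552, 0.0]
force: [-6.2, 0.4, 10.3]
opening: 0.0658
gripper_force: 6.7
```

```bash
python3 f.py
```

```text
9.025 [-6.22  0.41 10.32] [(-35, np.float64(-29.0)), (-25, np.float64(-28.2)), (20, np.float64(-29.7)), (30, np.float64(-29.4)), (40, np.float64(-29.1))]
```

```bash
python3 -c "
from plant import robot;print(robot.close_job())"
```

```text
the job is handed in; nothing more can be done
None
```

I pressed the latch pad fully down, the drip box came out about 29 mm, and the other finger is holding it still against its front face; I handed the job in at about 9 s, and no verdict came back.

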